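# Make up the sample tray on a cosmetics packing bench

### The arm

A 6-joint arm with a two-finger parallel gripper is mounted at the origin on the work surface. World frame = base frame: x ahead of the robot, y to its left, z up, the work surface at z = 0. Lengths are in m, angles in degrees, forces in N, time in s.
With the tool pointing down it reaches from about 0.375 to 0.9 m from the base axis. Payload 3.1 kg.
Tool frame: the origin (TCP) lies at the very end of the fingers, on their centre line; the grasp point (between the pads) lies bot.hold_point_z behind it (bot.hold_point_z is the distance from the TCP to the grasp point, in m); z points along the fingers, y is the line along which they close (so a half turn about z gives the same grasp; the last joint's range is limited). The gripper opens to 87 mm and grips with 3 to 60 N. Pads are 19 mm wide; open, the fingers measure 117 mm over their backs; the gripper's body (75 mm by 190 mm) begins 51 mm behind the grasp point.
Start: joints at [-86.431, 30.224, 82.088, -0, 67.689, -10.227], TCP at [0.149, -0.607, 0.223] pointing down, gripper open.
Joint ranges: [-176.69, 176.69], [-43.24, 126.21], [12.49, 139.97], [-82, 262], [0, 151.66], [-163.58, 163.58]. Speed limits (degrees/s): [159.86, 159.86, 180, 180, 180, 180].

### API

Orientations are given as a 3x3 rotation matrix whose columns are the frame's x, y, z axes.
In Python, from rig import bot gives the robot as it stands.
- The arm moves only by the tool apply_moves, never from a script. Its argument "plan" is one flat list of numbers, 4 for each row, row after row: the shift along the world's x, y, z normalised to -1 to 1, where 1 is 0.05 m, then the turn about the world's z normalised to -1 to 1, where 1 is 10 degrees. A call has 1 to 12 rows; each row shifts and turns the commanded pose from where the row before left it; what a row does not reach is not made up. A row lasts 1/8 s, in which the tool goes at most 62.5 mm and 10.7 degrees, less where a joint would pass 70% of its speed; a pose out of reach is approached as far as the arm can. A call with a number of a shift or a turn outside -1 to 1 is refused whole. A call with a gripper value outside its range is refused whole. "grip" is the closure, from -1 (fully open) to 1 (shut), so that 0 is half open, set as the call begins (left out, the last holds). The fingers move at their own pace and stop on an object; the grip force is fixed at half the most. Time passes only in rows, so rows that do not move let the fingers close. It gives the time, the measured TCP pose, the force, the opening and the grip force at its end, in the units of the state.
- bot.read_state(): the state, without advancing time (a new reading comes with each control period).
- bot.capture(name): name is "scene" or "top" or "wrist"; returns (picture, depth): 480x640x3 uint8, red, green, blue; 480x640 float32, m along the optical axis (not along the pixel's ray), 0 where there is no reading.
- bot.camera_info(name): a dict with "vertical_fov" (degrees; the focal length in pixels is half the picture's height over the tangent of half this angle, whatever the lens; pixels are square), "cx", "cy" (the principal point, pixels), "rvec" (rotation vector, rad) and "tvec" (3), from world to camera coordinates, as OpenCV has them; the wrist camera has in their place "mount" (4x4, takes a point from camera to tool coordinates, whose origin is the TCP and whose axes are the flange's). Camera axes: x right, y down, z forward; pixel columns grow to the right and rows downward; lengths in m; the calibration is good to about 2 mm. A picture is of the moment at which its call begins: read the wrist's pose just before it. camera_info takes no time and is no camera call.
- bot.hand_in(): hands the job in; it is judged then, once.
Trained networks look in the newest picture that a camera, given by its name, has taken for a name from the list of things; names that differ only in an ending like _2 or _b are one class to them, and where a whole thing is asked for, a point or a joint stands for the part that bears it (a point fixed in the world has none). Each returns a list of dicts, best first, with "p" (0 to 1); they miss things now and then, are a little off and sometimes report something else, mostly with a low value. They report only what shows in the picture. A call takes as long as a camera call. They do not tell look-alikes from the thing itself.
- bot.outline_of(camera, target): "mask" (480x640 bool, what is visible of it) and "xy" ([column, row] as shares, 0 to 1, of the picture: columns of its width, rows of its height, amid what is visible of it).
- bot.pinpoint(camera, target): "xy" ([column, row] as shares, 0 to 1, of the picture: columns of its width, rows of its height: a listed point, or the origin of a listed thing).
The state is a dict: "time_s": time; "joint_positions": joint angles; "qvel": joint speeds; "tau": joint torques, N m; "position": TCP position; "tcp_rot": TCP orientation; "force": force on the tool from outside, world axes, zero at the start; "moment": the same for the moment, N m; "opening": opening from 0.0 (shut) to 1.0 (fully open); "grasp_force": force on a finger pad.
Only numpy, scipy, OpenCV 4.12 (cv2) and the standard library are available. Lean on these libraries where they do the work, as an engineer would, in place of code of your own. Each camera call takes 0.05 s, during which the arm holds its last target. There are 200 camera calls.

### The job

Make up the sample tray for the lab: stand the four finished products (the lidded cream jar, the capped round bottle, the capped square bottle and the soap tin) upright in the steel tray, each in the holder whose recess is shaped for it, sitting flat on the bottom of that recess. The jar that lacks its lid and the round bottle that lacks its cap are rejects: leave them standing where they are. Set the products down rather than dropping them, and let go of everything at the end.

Things in the scene. Friction and masses are not known exactly. Their poses are not given: they have to be found in the camera images.
- jar_c (a point): Finished cream jar, to be packed: round, 62 mm across and 48 mm tall, white glass with a flat aluminium lid of the same width (the top 17 mm). The point is its centre, 24 mm above its underside; z is up.
- bottle_c (a point): Finished round bottle, to be packed: white glass body 40 mm across and 40 mm tall, short sloping shoulder, and on top a broad aluminium cap 32 mm across; 62 mm tall in all. The point is its centre, 31 mm above its underside; z is up.
- flacon_c (a point): Finished square bottle, to be packed: white glass body 42 x 42 mm and 40 mm tall, and on top a round aluminium cap 23 mm across; 62 mm tall in all. The point is its centre, 31 mm above its underside; x and y are square to its sides, z is up.
- tin_c (a point): Closed soap tin, to be packed: plain aluminium box 86 mm long (its x), 54 mm wide (its y), 38 mm tall (its z, up), the lid overlapping the upper 16 mm by 1.5 mm. The point is its centre, 19 mm above its underside.
- open_jar_c (a point): Reject, stays where it is: the same white jar without its lid, an open empty pot with a bare threaded neck; 62 mm across, 39 mm tall. The point is its centre, 19.5 mm above its underside.
- open_bottle_c (a point): Reject, stays where it is: the same white round bottle without its cap, a bare thin white neck 18 mm across with a dark mouth, on a body 40 mm across; 55 mm tall. The point is its centre, 27.5 mm above its underside.
- jar_holder_in (a point): Holder for the cream jar: fixed white plastic plate 116 (x) x 100 (y) mm, 12 mm thick, with a large round recess 80 mm across and 8 mm deep, lined with black rubber, in its middle. The point is the centre of the recess floor, 7 mm above the table (the plate's top is at 15 mm, so fingers must stay above that: grip products in their upper part); x and y run along the plate's sides, z is up.
- bottle_holder_in (a point): Holder for the round bottle: a plate as for the jar, with a small round recess 56 mm across and 8 mm deep. The point is the centre of the recess floor. The four plates lie two by two, 120 mm apart in their x and 104 mm in their y, in any order, in one steel tray 258 x 226 mm whose rim is 23 mm above the table; tray and plates do not move.
- flacon_holder_in (a point): Holder for the square bottle: a plate as for the jar, with a square recess 58 x 58 mm and 8 mm deep, square to the plate. The point is the centre of the recess floor.
- tin_holder_in (a point): Holder for the soap tin: a plate as for the jar, with an oblong recess 104 mm (its x) by 72 mm (its y) and 8 mm deep. The point is the centre of the recess floor.
Things that resemble listed ones, but are neither listed nor needed, are in the scene too. Leave any yellow look-alike of the part that bears tin_c alone.

How it is judged (in metres and radians):
At the end, for the whole second after the job is handed in: Each product stands upright (within 6 degrees) on the floor of its own recess (centre within 14 mm of the recess centre, underside at most 4 mm above its floor), at rest and released; the two rejects stand upright within 25 mm of where they began (horizontal distance between jar_c and jar_holder_in below 0.014 m and z of jar_c in the frame of jar_holder_in between 0.02 and 0.028 m and angle between each of jar_c, bottle_c, flacon_c, tin_c, open_jar_c, open_bottle_c's own z axis and vertical below 0.105 rad and linear speed of each of jar, bottle, flacon, tin, open_jar, open_bottle below 0.02 m/s and horizontal distance between bottle_c and bottle_holder_in below 0.014 m and z of bottle_c in the frame of bottle_holder_in between 0.027 and 0.035 m and horizontal distance between flacon_c and flacon_holder_in below 0.014 m and z of flacon_c in the frame of flacon_holder_in between 0.027 and 0.035 m and horizontal distance between tin_c and tin_holder_in below 0.014 m and z of tin_c in the frame of tin_holder_in between 0.015 and 0.023 m and distance of each of open_jar_c, open_bottle_c from where it was at the start of the episode below 0.025 m); the robot touches nothing.
It fails at once if a reject is moved more than 25 mm from its place or tipped over (distance of any of open_jar_c, open_bottle_c from where it was at the start of the episode above 0.025 m or angle between any of open_jar_c, open_bottle_c's own z axis and vertical above 0.5 rad).
It fails at once if a product is dropped (falls free by about 25 mm or more) ((linear speed of jar above 0.7 m/s and contact force between jar and the fingers below 0.05 N) or (linear speed of bottle above 0.7 m/s and contact force between bottle and the fingers below 0.05 N) or (linear speed of flacon above 0.7 m/s and contact force between flacon and the fingers below 0.05 N) or (linear speed of tin above 0.7 m/s and contact force between tin and the fingers below 0.05 N)).
It also fails if it takes over 106 s, if anything falls off the work surface, if the arm or the gripper's body presses on something with over 40 N, if the wrist force passes 120 N, or if a joint passes its speed limit or range.

## Working session

There is one attempt and no reset: what is moved stays moved. The work goes in short steps, Python scripts to look and compute and a tool call to move; the robot and the scene stay as the last step left them, time stands still between calls to the robot, and variables do not carry over. Pictures are saved under pics/ and viewed, at most 14 in all, crops included, and the job is handed in when it is done.

Besides the shell and the picture viewer there is one more tool, called after "Request:" as name(argument=value, ...) on one line, values as JSON. apply_moves: Moves the arm, as the interface text tells. Its arguments: {"type":"object","properties":{"plan":{"type":"array","items":{"type":"number"}},"grip":{"type":"number"}},"required":["plan"]}

```bash
mkdir -p pics; ls
cat > h.py <<'E'
import numpy as np, cv2
from rig import bot
def cam(n):
    c=bot.camera_info(n); f=240/np.tan(np.radians(c["vertical_fov"])/2)
    if "mount" in c:
        s=bot.read_state(); T=np.eye(4); T[:3,:3]=s["tcp_rot"]; T[:3,3]=s["position"]; M=T@np.array(c["mount"])
        R=M[:3,:3]; t=M[:3,3]
    else:
        Rw=cv2.Rodrigues(np.array(c["rvec"],float))[0]; R=Rw.T; t=-R@np.array(c["tvec"],float).ravel()
    return f,c["cx"],c["cy"],R,t
def ray(C,u,v,z):
    f,cx,cy,R,t=C; d=R@np.array([(u-cx)/f,(v-cy)/f,1]); return t+d*(z-t[2])/d[2]
def cloud(C,dep):
    f,cx,cy,R,t=C; v,u=np.mgrid[:480,:640]
    return (np.stack([(u-cx)/f,(v-cy)/f,np.ones_like(u)],-1)*dep[...,None])@R.T+t
def save(n,p): cv2.imwrite("pics/"+n,p[...,::-1])
E
python3 - <<'E'
from h import *
s=bot.read_state(); print(s["position"],s["tcp_rot"],bot.hold_point_z,s["time_s"])
C=cam("top");p,d=bot.capture("top");save("top.png",p);np.save("topd.npy",d);np.save("topp.npy",p);print(C[4],C[3],C[0])
Z={"jar_c":.024,"bottle_c":.031,"flacon_c":.031,"tin_c":.019,"open_jar_c":.0195,"open_bottle_c":.0275,"jar_holder_in":.007,"bottle_holder_in":.007,"flacon_holder_in":.007,"tin_holder_in":.007}
for k,z in Z.items():
    for r in bot.pinpoint("top",k)[:4]:
        u,v=np.array(r["xy"])*[640,480]; print(k,round(r["p"],2),(round(u),round(v)),ray(C,u,v,z).round(3))
E
```

```text
pics
[ 0.1490187  -0.60623516  0.22159042] [[ 9.71158794e-01  2.38433598e-01 -1.28789466e-04]
 [ 2.38433331e-01 -9.71156564e-01  2.11522950e-03]
 [ 3.79267044e-04 -2.08493143e-03 -9.99997755e-01]] 0.0187 0.0
[ 0.44936021 -0.01446175  0.95385107] [[-0.01219908 -0.99881198  0.04717861]
 [-0.99987984  0.01263625  0.00897928]
 [-0.00956478 -0.0470634  -0.99884611]] 433.1194816285245
jar_c 0.76 (406, 160) [ 0.664 -0.2    0.024]
jar_c 0.71 (269, 201) [0.577 0.097 0.024]
bottle_c 0.82 (466, 200) [ 0.572 -0.324  0.031]
flacon_c 0.82 (405, 206) [ 0.563 -0.195  0.031]
flacon_c 0.5 (468, 204) [ 0.565 -0.33   0.031]
tin_c 0.91 (393, 330) [ 0.298 -0.167  0.019]
tin_c 0.75 (346, 273) [ 0.42  -0.068  0.019]
open_jar_c 0.97 (468, 270) [ 0.423 -0.329  0.019]
open_bottle_c 0.85 (344, 212) [ 0.551 -0.064  0.027]
jar_holder_in 0.73 (271, 201) [0.579 0.094 0.007]
bottle_holder_in 0.96 (264, 256) [0.46  0.11  0.007]
flacon_holder_in 0.84 (224, 193) [0.598 0.197 0.007]
flacon_holder_in 0.17 (346, 273) [ 0.42  -0.067  0.007]
tin_holder_in 0.76 (219, 250) [0.474 0.21  0.007]
tin_holder_in 0.37 (408, 206) [ 0.564 -0.205  0.007]
```

View pics/top.png

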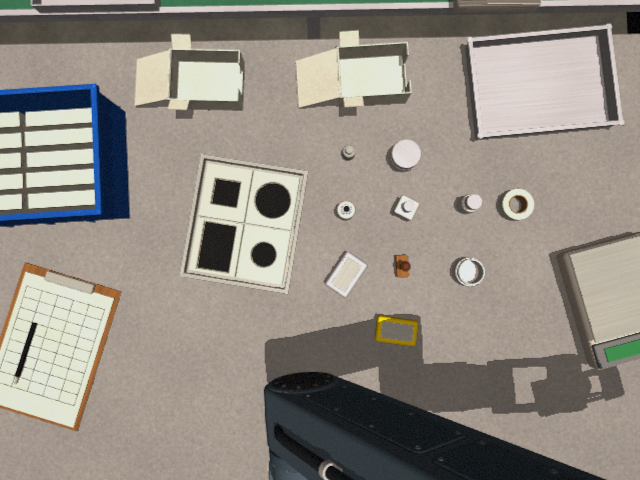

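The top view shows: jar (406,154), capped bottle (471,203), flacon (406,207), silver tin (346,273), yellow look-alike (397,330), open bottle (345,210), open jar (468,271), plus small unknowns at (348,152), (402,265) and (518,205). The tray is centred near (244,224). I'll confirm with an enlarged crop.

Run:
```python
from h import *
C=cam("top");p=np.load("topp.npy");d=np.load("topd.npy");P=cloud(C,d)
save("crop.png",cv2.resize(p[125:325,310:550],None,fx=3,fy=3,interpolation=3))
H=P[...,2]
print("table z",np.median(H[200:230,560:640]), np.median(H[300:312,300:320]))
m=((H>.012)&(H<.12)).astype(np.uint8); m[:130]=0;m[300:]=0;m[:,:315]=0;m[:,545:]=0
n,l,st,ce=cv2.connectedComponentsWithStats(m)
for i in range(1,n):
    if st[i,4]<40: continue
    q=P[l==i]; top=np.percentile(q[:,2],95); t=q[q[:,2]>top-.006]
    r=cv2.minAreaRect((t[:,:2]*1000).astype(np.float32))
    print(ce[i].round(),"top",top.round(3),"topmean",t[:,:2].mean(0).round(4),"rect",np.round(r[0],1),np.round(r[1],1),round(r[2],1), "all",np.round(cv2.minAreaRect((q[:,:2]*1000).astype(np.float32)),0) if 0 else cv2.minAreaRect((q[:,:2]*1000).astype(np.float32)))
# recess: dark pixels in tray
g=p.max(2); m=((g<70)).astype(np.uint8); m[:160]=0;m[290:]=0;m[:,:185]=0;m[:,305:]=0
n,l,st,ce=cv2.connectedComponentsWithStats(m)
for i in range(1,n):
    if st[i,4]<200: continue
    c=max(cv2.findContours((l==i).astype(np.uint8),0,1)[0],key=len).reshape(-1,2)
    w=np.array([ray(C,u,v,.015)[:2]*1000 for u,v in c],np.float32); print(ce[i].round(),st[i,4],"z",np.median(H[l==i]).round(4),cv2.minAreaRect(w))
m=((H>.009)&(H<.06)).astype(np.uint8); m[:130]=0;m[310:]=0;m[:,:170]=0;m[:,318:]=0
n,l,st,ce=cv2.connectedComponentsWithStats(m); i=1+st[1:,4].argmax()
print("tray",cv2.minAreaRect((P[l==i][:,:2]*1000).astype(np.float32)),np.percentile(P[l==i][:,2],[5,50,98]))
```

```text
table z 9.962753965864213e-06 0.0004258948657477335
[505. 133.] top 0.039 topmean [ 0.7157 -0.412 ] rect [ 717.1 -423.4] [ 18.  142.8] 3.0 all ((723.0985717773438, -424.88616943359375), (23.111074447631836, 146.7579803466797), 5.7956767082214355)
[405. 155.] top 0.05 topmean [ 0.6707 -0.1961] rect [ 670.5 -196.1] [60.  59.7] 88.6 all ((670.3548583984375, -196.2529754638672), (59.765464782714844, 60.78026580810547), 44.296180725097656)
[349. 152.] top 0.048 topmean [ 0.6819 -0.0768] rect [682. -77.] [15.2 15. ] 87.0 all ((681.5897216796875, -76.85748291015625), (25.551082611083984, 26.123422622680664), 30.77964210510254)
[517. 204.] top 0.03 topmean [ 0.5631 -0.4362] rect [ 563.4 -436.2] [66.9 64.8] 89.9 all ((562.6604614257812, -436.20770263671875), (66.28349304199219, 66.82801818847656), 0.34098395705223083)
[406. 208.] top 0.063 topmean [ 0.5579 -0.1962] rect [ 558.  -196.2] [21.8 21. ] 84.6 all ((557.661865234375, -196.16543579101562), (42.07180404663086, 41.315826416015625), 63.11494445800781)
[469. 203.] top 0.064 topmean [ 0.5654 -0.331 ] rect [ 566.1 -331.5] [30.7 31.4] 47.0 a
[... 796 characters left out ...]
25), (58.359962463378906, 59.54186248779297), 89.22593688964844)
[226. 193.] 578 z 0.0078 ((598.4754638671875, 192.26797485351562), (52.55776596069336, 53.0610466003418), 79.65896606445312)
[272. 200.] 916 z 0.0076 ((579.7431640625, 90.4337158203125), (72.09961700439453, 72.45731353759766), 89.47653198242188)
[216. 247.] 1393 z 0.0078 ((480.759765625, 213.1614227294922), (66.70809173583984, 99.63179779052734), 80.3415298461914)
[263. 254.] 435 z 0.0076 ((463.26971435546875, 110.82295989990234), (49.98463821411133, 47.70409393310547), 89.30765533447266)
tray ((589.8981323242188, 142.07217407226562), (204.89620971679688, 116.5906982421875), 80.01311492919922) [0.01137203 0.01518917 0.01863094]
```

View pics/crop.png

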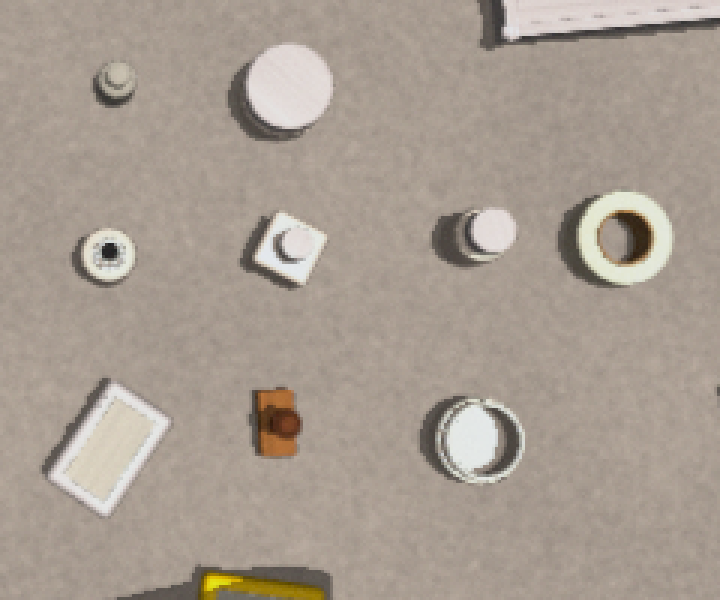

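The crop confirms the choices by shape and size: the lidded jar is 60 mm wide with its top at 50 mm. The capped bottle has a broad cap 31 mm across at 64 mm. The square flacon has a 22 mm cap, and the silver tin measures 54x85 mm. The tiny bottle (348,152), brown bottle, tape roll and yellow frame are distractors. I'll take the round bottle first.

Request:
apply_moves(plan=[0.834,0.55,-0.2,0,0.834,0.55,-0.2,0,0.834,0.55,-0.2,0,0.834,0.55,-0.2,0,0.834,0.55,-0.2,0,0.834,0.55,-0.2,0,0.834,0.55,-0.2,0,0.834,0.55,-0.2,0,0.834,0.55,-0.2,0,0.834,0.55,-0.2,0,0,0,0,0,0,0,0,0], grip=-1)

```text
time_s: 2.05
position: [0.5657, -0.332, 0.1225]
tcp_rot: [[0.971, 0.239, -0.001], [0.239, -0.971, -0.0], [-0.001, -0.0, -1.0]]
force: [-0.2, -0.5, 0.0]
opening: 0.997
grasp_force: 0.0
```

```bash
cat >> h.py <<'E'
def near(name,lo,hi):
    C=cam("wrist");p,d=bot.capture("wrist");save(name,p);P=cloud(C,d);H=P[...,2]
    m=((H>lo)&(H<hi)&(d>0)).astype(np.uint8); n,l,st,ce=cv2.connectedComponentsWithStats(m)
    for i in range(1,n):
        if st[i,4]>150:
            q=P[l==i]; r=cv2.minAreaRect((q[:,:2]*1000).astype(np.float32)); print(ce[i].round(),st[i,4],"z",np.median(q[:,2]).round(4),np.round(r[0],1),np.round(r[1],1),round(r[2],1))
    return C,p,d,P
E
python3 - <<'E'
from h import *
s=bot.read_state();print(s["position"],s["tcp_rot"][:,1],s["time_s"]); near("w1.png",.045,.07)
E
```

```text
[ 0.56574186 -0.33200313  0.12246072] [ 2.39113854e-01 -9.70991537e-01 -1.84394758e-06] 2.05
[134.  34.] 6894 z 0.0476 [ 663.1 -199.7] [42.1 61.5] 14.4
[105. 209.] 1476 z 0.0614 [ 559.8 -197.6] [23.3 22.5] 79.3
[314. 248.] 2042 z 0.0617 [ 567.2 -332. ] [31.6 30.7] 14.9
```

View pics/w1.png

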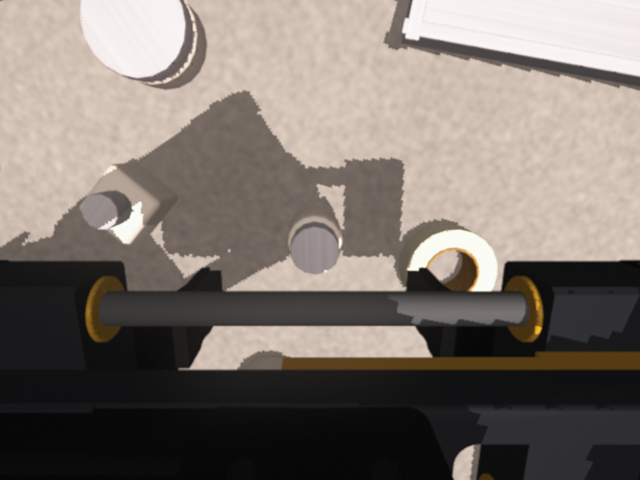

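The wrist view shows the cap at (315,248), i.e. (567,-332), which agrees with the top camera. Descend and grip.

Request:
apply_moves(plan=[0.03,0,-0.4,0,0,0,-0.4,0,0,0,-0.4,0,0,0,-0.4,0,0,0,-0.4,0,0,0,-0.08,0,0,0,0,0])

```text
time_s: 2.98
position: [0.5677, -0.3319, 0.0182]
tcp_rot: [[0.971, 0.239, -0.0], [0.239, -0.971, 0.0], [-0.0, -0.0, -1.0]]
force: [0.7, -1.1, -0.1]
opening: 0.995
grasp_force: 0.0
```

Request:
apply_moves(plan=[0,0,0,0,0,0,0,0,0,0,0,0,0,0,0,0,0,0,0,0,0,0,0,0], grip=1)

```text
time_s: 3.72
position: [0.5676, -0.332, 0.0186]
tcp_rot: [[0.971, 0.238, 0.0], [0.238, -0.971, -0.0], [0.0, 0.0, -1.0]]
force: [0.0, -0.6, 0.3]
opening: 0.449
grasp_force: 30.0
```

Request:
apply_moves(plan=[0,0,0.2,0,0,0,0.4,0,0,0,0.4,0,0,0,0.4,0,0,0,0.4,0,0,0,0.4,0])

```text
time_s: 4.47
position: [0.5677, -0.332, 0.1304]
tcp_rot: [[0.971, 0.238, 0.001], [0.238, -0.971, -0.0], [0.0, 0.001, -1.0]]
force: [-0.0, -0.1, -0.3]
opening: 0.45
grasp_force: 30.0
```

Request:
apply_moves(plan=[-0.174,0.738,0,0,-0.174,0.738,0,0,-0.174,0.738,0,0,-0.174,0.738,0,0,-0.174,0.738,0,0,-0.174,0.738,0,0,-0.174,0.738,0,0,-0.174,0.738,0,0,-0.174,0.738,0,0,-0.174,0.738,0,0,-0.174,0.738,0,0,-0.174,0.738,0,0])

```text
time_s: 5.98
position: [0.4633, 0.112, 0.1296]
tcp_rot: [[0.971, 0.238, 0.002], [0.238, -0.971, 0.0], [0.002, 0.0, -1.0]]
force: [0.2, -0.5, -1.2]
opening: 0.449
grasp_force: 30.0
```

Request:
apply_moves(plan=[0,0,0,0,0,0,0,0])

```text
time_s: 6.22
position: [0.4639, 0.1106, 0.1292]
tcp_rot: [[0.971, 0.239, 0.002], [0.239, -0.971, -0.0], [0.002, 0.001, -1.0]]
force: [-0.4, -0.4, -1.0]
opening: 0.452
grasp_force: 30.0
```

```bash
cat >> h.py <<'E'
def recess(C,p,P):
    g=p.max(2); n,l,st,ce=cv2.connectedComponentsWithStats((g<70).astype(np.uint8))
    for i in range(1,n):
        if st[i,4]<800: continue
        c=max(cv2.findContours((l==i).astype(np.uint8),0,1)[0],key=len).reshape(-1,2)
        r=cv2.minAreaRect(np.array([ray(C,u,v,.011)[:2]*1000 for u,v in c],np.float32)); print("dark",ce[i].round(),st[i,:4],np.median(P[l==i][:,2]).round(4),np.round(r[0],1),np.round(r[1],1),round(r[2],1))
E
python3 - <<'E'
from h import *
print(bot.read_state()["position"]);C,p,d,P=near("w2.png",.013,.019); recess(C,p,P)
E
```

```text
[0.46385329 0.1106442  0.12922886]
[122. 139.] 1338 z 0.0161 [498.6 264.8] [183.5  63.6] 11.5
[236.  61.] 9956 z 0.0146 [586.8 195.3] [100.7  89.7] 80.0
[384.  84.] 12439 z 0.0145 [582.   90.3] [100.3 116.5] 80.0
[451. 109.] 902 z 0.0161 [545.2  38.5] [196.4  35.6] 0.6
[183. 171.] 7392 z 0.0147 [481.4 213.9] [100.8 116.5] 80.0
[314. 207.] 10726 z 0.0148 [463.5 111. ] [100.4 116.1] 80.1
[556. 170.] 261 z 0.0159 [553.6 -55.8] [38.8 16.2] 9.9
dark [246.  29.] [197   0  99  75] 0.0069 [597.3 191.9] [53.7 51.2] 80.3
dark [316. 374.] [  0   0 640 480] 0.2338 [427.4  96.1] [401.3 603.5] 13.8
dark [380.  82.] [327  26 106 113] 0.0069 [580.7  90.6] [74.9 74.5] 63.2
dark [190. 175.] [128  97 126 157] 0.0072 [481.7 211.9] [68.  99.4] 80.0
dark [313. 224.] [280 198  67  53] 0.0072 [469.8 112.6] [41.2 52. ] 14.9
```

View pics/w2.png

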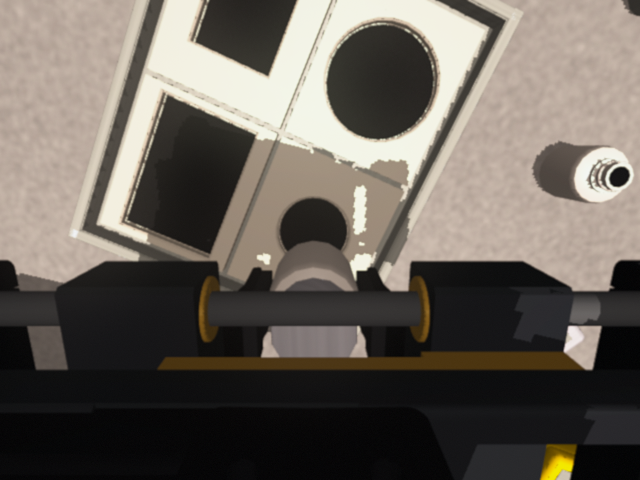

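The wrist view shows the four plates, with recesses at (313,215), (380,82), (190,175) and (246,29). The plate centres are: bottle (463.5,111), jar (582,90.3), tin (481.4,213.9), flacon (599.8,192.8), with yaw -10°. Set the bottle down.

Request:
apply_moves(plan=[0,0,-0.4,0,0,0,-0.4,0,0,0,-0.4,0,0,0,-0.4,0,0,0,-0.2,0,0,0,-0.1,0,0,0,-0.1,0,0,0,-0.05,0,0,0,0,0])

```text
time_s: 7.4
position: [0.4633, 0.1109, 0.0262]
tcp_rot: [[0.971, 0.239, 0.0], [0.239, -0.971, -0.0], [0.0, 0.0, -1.0]]
force: [0.3, -0.4, -2.0]
opening: 0.448
grasp_force: 30.0
```

Request:
apply_moves(plan=[0,0,-0.02,0,0,0,0,0])

```text
time_s: 7.65
position: [0.4634, 0.1109, 0.0255]
tcp_rot: [[0.971, 0.239, 0.001], [0.239, -0.971, 0.0], [0.001, 0.0, -1.0]]
force: [-0.5, 0.0, 3.4]
opening: 0.448
grasp_force: 30.0
```

Request:
apply_moves(plan=[0,0,0,0,0,0,0,0,0,0,0,0,0,0,0,0,0,0,0.2,0,0,0,0.4,0,0,0,0.4,0,0,0,0.4,0,0,0,0.4,0,0,0,0.4,0,0,0,0,0], grip=-1)

```text
time_s: 9.02
position: [0.4643, 0.1109, 0.1367]
tcp_rot: [[0.971, 0.239, 0.004], [0.239, -0.971, 0.0], [0.004, 0.001, -1.0]]
force: [-0.0, -0.1, 0.2]
opening: 1.001
grasp_force: 0.0
```

Request:
apply_moves(plan=[0.345,-0.513,0,0,0.345,-0.513,0,0,0.345,-0.513,0,0,0.345,-0.513,0,0,0.345,-0.513,0,0,0.345,-0.513,0,0,0.345,-0.513,0,0,0.345,-0.513,0,0,0.345,-0.513,0,0,0.345,-0.513,0,0,0.345,-0.513,0,0,0.345,-0.513,0,0])

```text
time_s: 10.52
position: [0.6699, -0.1974, 0.1336]
tcp_rot: [[0.971, 0.238, -0.002], [0.238, -0.971, 0.001], [-0.002, -0.002, -1.0]]
force: [0.3, -0.1, 0.6]
opening: 0.998
grasp_force: 0.0
```

Request:
apply_moves(plan=[0,0,0,0,0,0,0,0])

```text
time_s: 10.78
position: [0.6688, -0.1959, 0.1338]
tcp_rot: [[0.971, 0.238, -0.003], [0.238, -0.971, 0.002], [-0.002, -0.002, -1.0]]
force: [0.2, 0.1, 0.1]
opening: 1.0
grasp_force: 0.0
```

Run:
```python
from h import *
print(bot.read_state()["position"]);near("w3.png",.043,.07)
C=cam("top");p,d=bot.capture("top");save("top2.png",p);np.save("topd.npy",d);P=cloud(C,d);H=P[...,2]
m=((H>.043)&(H<.08)).astype(np.uint8); m[:130]=0;m[300:]=0;m[:,:185]=0;m[:,305:]=0
q=P[m>0];print(len(q),q[:,:2].mean(0).round(4),q[:,2].max())
```

```text
[ 0.6688118  -0.19592925  0.13379599]
[234.  23.] 5298 z 0.0586 [ 792.3 -137.2] [ 29.5 149.9] 15.0
[150. 180.] 546 z 0.0464 [684.2 -77.6] [17.5 17.3] 27.6
[316. 235.] 5811 z 0.0477 [ 672.9 -196.7] [60.6 60.9] 58.3<stdin>:5: RuntimeWarning: Mean of empty slice.
  ret = um.true_divide(
Traceback (most recent call last):
ValueError: zero-size array to reduction operation maximum which has no identity
```

Jar found at (316,235) in the wrist image, i.e. (672.9,-196.7). Descend and grip.

Request:
apply_moves(plan=[0.07,-0.01,0,0,0,0,-0.4,0,0,0,-0.4,0,0,0,-0.4,0,0,0,-0.4,0,0,0,-0.4,0,0,0,-0.3,0,0,0,0,0,0,0,0,0])

```text
time_s: 12.0
position: [0.6742, -0.1977, 0.0206]
tcp_rot: [[0.971, 0.238, 0.001], [0.238, -0.971, -0.001], [0.001, 0.001, -1.0]]
force: [0.7, 0.5, 0.7]
opening: 0.998
grasp_force: 0.0
```

Request:
apply_moves(plan=[0,0,0,0,0,0,0,0,0,0,0,0,0,0,0,0,0,0,0,0], grip=1)

```text
time_s: 12.62
position: [0.6738, -0.1973, 0.0205]
tcp_rot: [[0.971, 0.238, 0.0], [0.238, -0.971, 0.0], [0.0, -0.0, -1.0]]
force: [-0.4, 0.0, 3.0]
opening: 0.701
grasp_force: 30.0
```

Request:
apply_moves(plan=[0,0,0.2,0,0,0,0.4,0,0,0,0.4,0,0,0,0.4,0,0,0,0.4,0,0,0,0.4,0])

```text
time_s: 13.38
position: [0.6737, -0.1974, 0.1318]
tcp_rot: [[0.971, 0.238, 0.001], [0.238, -0.971, -0.0], [0.0, 0.0, -1.0]]
force: [-0.5, -0.1, -1.1]
opening: 0.706
grasp_force: 30.0
```

Request:
apply_moves(plan=[-0.182,0.576,0,0,-0.182,0.576,0,0,-0.182,0.576,0,0,-0.182,0.576,0,0,-0.182,0.576,0,0,-0.182,0.576,0,0,-0.182,0.576,0,0,-0.182,0.576,0,0,-0.182,0.576,0,0,-0.182,0.576,0,0,0,0,0,0,0,0,0,0])

```text
time_s: 14.88
position: [0.5834, 0.0902, 0.1307]
tcp_rot: [[0.971, 0.239, 0.001], [0.239, -0.971, -0.001], [0.001, 0.001, -1.0]]
force: [-0.9, 0.2, -1.0]
opening: 0.701
grasp_force: 30.0
```

Target z is 0.0205+0.007 = 0.0275, so lower by 0.103.

Request:
apply_moves(plan=[0,0,-0.4,0,0,0,-0.4,0,0,0,-0.4,0,0,0,-0.4,0,0,0,-0.2,0,0,0,-0.1,0,0,0,-0.1,0,0,0,-0.03,0,0,0,0,0])

```text
time_s: 16.0
position: [0.5828, 0.0906, 0.0288]
tcp_rot: [[0.971, 0.239, 0.001], [0.239, -0.971, -0.0], [0.0, 0.0, -1.0]]
force: [0.4, -1.1, -1.5]
opening: 0.705
grasp_force: 30.0
```

Request:
apply_moves(plan=[0,0,-0.025,0,0,0,0,0])

```text
time_s: 16.25
position: [0.5828, 0.0906, 0.0275]
tcp_rot: [[0.971, 0.239, 0.0], [0.239, -0.971, 0.0], [0.0, 0.0, -1.0]]
force: [-0.8, -0.5, -1.9]
opening: 0.705
grasp_force: 30.0
```

Request:
apply_moves(plan=[0,0,0,0,0,0,0,0,0,0,0,0,0,0,0,0,0,0,0.2,0,0,0,0.4,0,0,0,0.4,0,0,0,0.4,0,0,0,0.4,0,0,0,0.4,0,0,0,0,0], grip=-1)

```text
time_s: 17.62
position: [0.5841, 0.0906, 0.1394]
tcp_rot: [[0.971, 0.239, 0.005], [0.239, -0.971, -0.0], [0.005, 0.001, -1.0]]
force: [0.1, -0.0, 0.2]
opening: 0.998
grasp_force: 0.0
```

Request:
apply_moves(plan=[-0.05,-0.575,0,0.47,-0.05,-0.575,0,0.47,-0.05,-0.575,0,0.47,-0.05,-0.575,0,0.47,-0.05,-0.575,0,0.47,-0.05,-0.575,0,0.47,-0.05,-0.575,0,0.47,-0.05,-0.575,0,0.47,-0.05,-0.575,0,0.47,-0.05,-0.575,0,0.47,0,0,0,0,0,0,0,0])

```text
time_s: 19.12
position: [0.557, -0.1961, 0.1367]
tcp_rot: [[0.489, 0.872, -0.001], [0.872, -0.489, 0.001], [0.0, -0.002, -1.0]]
force: [-0.3, 1.4, 0.2]
opening: 1.0
grasp_force: 0.0
```

Run:
```python
from h import *
print(bot.read_state()["position"]);C,p,d,P=near("w4.png",.055,.07);near("w4b.png",.034,.07)
save("w4c.png",cv2.resize(p[130:330,200:440],None,fx=3,fy=3))
```

```text
[ 0.55704708 -0.19610623  0.13666746]
[318. 245.] 899 z 0.0616 [ 559.3 -196.8] [22.3 22.1] 48.7
[627.  29.] 1611 z 0.0414 [ 796.8 -179. ] [ 3.9 57.4] 3.3
[220.  76.] 2966 z 0.042 [556.3 -68.9] [39.3 37.8] 33.2
[ 59. 175.] 8726 z 0.0383 [419.7 -67.3] [53.6 85.6] 54.9
[318. 236.] 3087 z 0.0398 [ 559.1 -197.1] [42.6 42.1] 62.4
```

View pics/w4c.png

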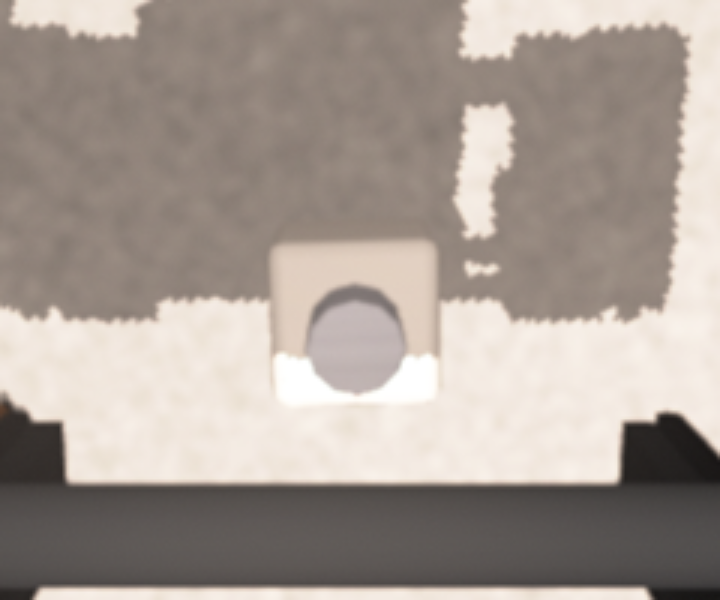

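The flacon is square to the fingers (crop (355,320)), at (559.2,-197) with yaw -27.6°. Descend and grip.

Request:
apply_moves(plan=[0.04,-0.02,0,0.15,0,0,-0.4,0,0,0,-0.4,0,0,0,-0.4,0,0,0,-0.4,0,0,0,-0.4,0,0,0,-0.33,0,0,0,0,0,0,0,0,0])

```text
time_s: 20.35
position: [0.5602, -0.198, 0.0212]
tcp_rot: [[0.465, 0.886, 0.001], [0.886, -0.465, -0.0], [-0.0, 0.001, -1.0]]
force: [0.1, -1.0, 1.4]
opening: 1.001
grasp_force: 0.0
```

Request:
apply_moves(plan=[0,0,0,0,0,0,0,0,0,0,0,0,0,0,0,0,0,0,0,0,0,0,0,0], grip=1)

```text
time_s: 21.1
position: [0.5597, -0.1979, 0.0208]
tcp_rot: [[0.465, 0.885, -0.0], [0.885, -0.465, 0.0], [0.0, -0.0, -1.0]]
force: [0.2, -0.1, -0.2]
opening: 0.482
grasp_force: 30.0
```

Request:
apply_moves(plan=[0,0,0.2,0,0,0,0.4,0,0,0,0.4,0,0,0,0.4,0,0,0,0.4,0,0,0,0.4,0])

```text
time_s: 21.85
position: [0.5595, -0.1978, 0.132]
tcp_rot: [[0.465, 0.885, 0.0], [0.885, -0.465, -0.0], [0.0, 0.0, -1.0]]
force: [0.4, 0.2, -1.5]
opening: 0.48
grasp_force: 30.0
```

Request:
apply_moves(plan=[0.08,0.782,0,0.177,0.08,0.782,0,0.177,0.08,0.782,0,0.177,0.08,0.782,0,0.177,0.08,0.782,0,0.177,0.08,0.782,0,0.177,0.08,0.782,0,0.177,0.08,0.782,0,0.177,0.08,0.782,0,0.177,0.08,0.782,0,0.177,0,0,0,0,0,0,0,0])

```text
time_s: 23.35
position: [0.5993, 0.1928, 0.1309]
tcp_rot: [[0.173, 0.985, -0.0], [0.985, -0.173, -0.001], [-0.001, -0.0, -1.0]]
force: [0.5, -0.2, -0.6]
opening: 0.48
grasp_force: 30.0
```

Target z is 0.0278, so lower by 0.103.

Request:
apply_moves(plan=[0,0,-0.4,0,0,0,-0.4,0,0,0,-0.4,0,0,0,-0.4,0,0,0,-0.2,0,0,0,-0.1,0,0,0,-0.1,0,0,0,-0.03,0,0,0,0,0])

```text
time_s: 24.48
position: [0.5999, 0.1932, 0.0296]
tcp_rot: [[0.174, 0.985, 0.001], [0.985, -0.174, 0.0], [0.0, 0.001, -1.0]]
force: [-1.0, -0.3, -2.0]
opening: 0.479
grasp_force: 30.0
```

Request:
apply_moves(plan=[0,0,-0.035,0,0,0,0,0])

```text
time_s: 24.72
position: [0.6, 0.1932, 0.0278]
tcp_rot: [[0.174, 0.985, 0.001], [0.985, -0.174, 0.0], [0.0, 0.001, -1.0]]
force: [0.7, -0.0, -0.5]
opening: 0.484
grasp_force: 30.0
```

Request:
apply_moves(plan=[0,0,0,0,0,0,0,0,0,0,0,0,0,0,0,0,0,0,0.2,0,0,0,0.4,0,0,0,0.4,0,0,0,0.4,0,0,0,0.4,0,0,0,0.4,0,0,0,0,0], grip=-1)

```text
time_s: 26.1
position: [0.6015, 0.1934, 0.1408]
tcp_rot: [[0.174, 0.985, 0.006], [0.985, -0.174, 0.001], [0.002, 0.006, -1.0]]
force: [0.1, 0.6, 0.4]
opening: 1.001
grasp_force: 0.0
```

Request:
apply_moves(plan=[-0.33,-0.474,0,0.59,-0.33,-0.474,0,0.59,-0.33,-0.474,0,0.59,-0.33,-0.474,0,0.59,-0.33,-0.474,0,0.59,-0.33,-0.474,0,0.59,-0.33,-0.474,0,0.59,-0.33,-0.474,0,0.59,-0.33,-0.474,0,0.59,-0.33,-0.474,0,0.59,-0.33,-0.474,0,0.59,0,0,0,0])

```text
time_s: 27.6
position: [0.4172, -0.0684, 0.1375]
tcp_rot: [[-0.816, 0.578, -0.001], [0.578, 0.816, 0.0], [0.001, -0.0, -1.0]]
force: [0.3, -0.6, -0.4]
opening: 1.002
grasp_force: 0.0
```

Request:
apply_moves(plan=[0,0,0,0,0,0,0,0])

```text
time_s: 27.85
position: [0.4187, -0.0671, 0.1376]
tcp_rot: [[-0.818, 0.575, 0.0], [0.575, 0.818, -0.0], [-0.0, 0.0, -1.0]]
force: [-0.0, 0.2, -0.2]
opening: 1.001
grasp_force: 0.0
```

Run:
```python
from h import *
print(bot.read_state()["position"]);near("w5.png",.034,.07)
```

```text
[ 0.41869201 -0.06705972  0.13756955]
[572. 145.] 4259 z 0.0665 [461.7 107.9] [36.1 39.3] 87.9
[101. 184.] 8634 z 0.0379 [ 298.6 -170.8] [85.9 53.3] 81.5
[314. 235.] 7708 z 0.0377 [418.1 -67.1] [53.2 84.4] 55.0
[609. 258.] 185 z 0.0421 [555.2 103.1] [27.4  4.2] 63.6
[204. 350.] 267 z 0.0535 [ 439.7 -184.8] [ 8.1 18.3] 30.0
[410. 354.] 175 z 0.0368 [540.8 -59.5] [26.2  5.6] 57.3
```

View pics/w5.png

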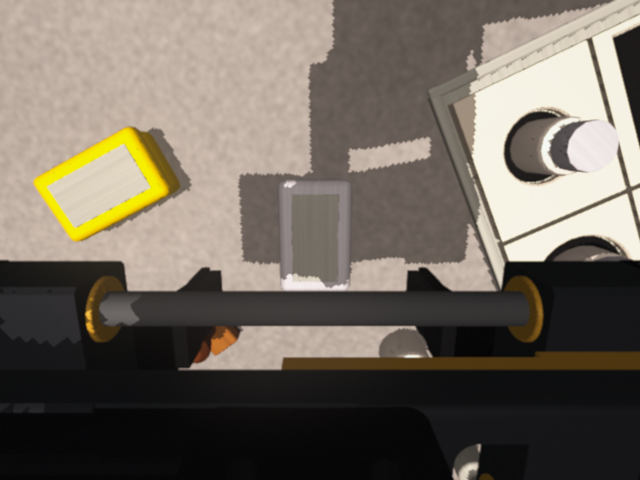

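The silver tin is at (314,235), aligned at 55°; the yellow look-alike is at (108,182). Descend and grip.

Request:
apply_moves(plan=[0,0,-0.4,0,0,0,-0.4,0,0,0,-0.4,0,0,0,-0.4,0,0,0,-0.4,0,0,0,-0.38,0,0,0,0,0,0,0,0,0])

```text
time_s: 28.9
position: [0.4186, -0.0674, 0.0188]
tcp_rot: [[-0.818, 0.575, 0.0], [0.575, 0.818, -0.0], [-0.0, 0.0, -1.0]]
force: [-0.3, -0.7, 0.8]
opening: 0.995
grasp_force: 0.0
```

Request:
apply_moves(plan=[0,0,0,0,0,0,0,0,0,0,0,0,0,0,0,0,0,0,0,0,0,0,0,0], grip=1)

```text
time_s: 29.65
position: [0.4183, -0.0677, 0.0187]
tcp_rot: [[-0.818, 0.575, 0.001], [0.575, 0.818, -0.0], [-0.001, 0.0, -1.0]]
force: [0.7, 1.9, 4.3]
opening: 0.617
grasp_force: 30.0
```

Request:
apply_moves(plan=[0,0,0.2,0,0,0,0.4,0,0,0,0.4,0,0,0,0.4,0,0,0,0.4,0,0,0,0.4,0,0,0,0,0])

```text
time_s: 30.52
position: [0.4188, -0.0679, 0.1298]
tcp_rot: [[-0.818, 0.575, 0.003], [0.575, 0.818, -0.001], [-0.003, 0.001, -1.0]]
force: [-0.3, -0.8, -0.8]
opening: 0.619
grasp_force: 30.0
```

Request:
apply_moves(plan=[0.125,0.563,0,0.251,0.125,0.563,0,0.251,0.125,0.563,0,0.251,0.125,0.563,0,0.251,0.125,0.563,0,0.251,0.125,0.563,0,0.251,0.125,0.563,0,0.251,0.125,0.563,0,0.251,0.125,0.563,0,0.251,0.125,0.563,0,0.251,0,0,0,0,0,0,0,0])

```text
time_s: 32.02
position: [0.4796, 0.2133, 0.1277]
tcp_rot: [[-0.985, 0.174, -0.002], [0.174, 0.985, -0.001], [0.002, -0.001, -1.0]]
force: [-0.8, -0.0, -0.5]
opening: 0.618
grasp_force: 30.0
```

Request:
apply_moves(plan=[0,0,-0.4,0,0,0,-0.4,0,0,0,-0.4,0,0,0,-0.4,0,0,0,-0.2,0,0,0,-0.1,0,0,0,-0.1,0,0,0,-0.03,0,0,0,0,0])

```text
time_s: 33.15
position: [0.4809, 0.2139, 0.0273]
tcp_rot: [[-0.985, 0.174, 0.001], [0.174, 0.985, 0.0], [-0.001, 0.0, -1.0]]
force: [0.3, 0.5, -1.4]
opening: 0.618
grasp_force: 30.0
```

Target z is 0.0257.

Request:
apply_moves(plan=[0,0,-0.033,0,0,0,0,0])

```text
time_s: 33.4
position: [0.481, 0.214, 0.0258]
tcp_rot: [[-0.985, 0.174, 0.001], [0.174, 0.985, 0.0], [-0.001, 0.0, -1.0]]
force: [0.2, 0.7, 2.1]
opening: 0.618
grasp_force: 30.0
```

Request:
apply_moves(plan=[0,0,0,0,0,0,0,0,0,0,0,0,0,0,0,0,0,0,0.2,0,0,0,0.4,0,0,0,0.4,0,0,0,0.4,0,0,0,0.4,0,0,0,0.4,0,0,0,0,0], grip=-1)

```text
time_s: 34.78
position: [0.4818, 0.2142, 0.1373]
tcp_rot: [[-0.985, 0.174, 0.004], [0.174, 0.985, 0.001], [-0.004, 0.002, -1.0]]
force: [0.4, 0.8, 0.1]
opening: 1.0
grasp_force: 0.0
```

Request:
apply_moves(plan=[0,-0.8,0.5,0,0,-0.8,0.5,0,0,-0.8,0.3,0,0,-0.8,0,0,0,-0.8,0,0,0,-0.8,0,0,0,-0.8,0,0,0,-0.8,0,0,0,-0.8,0,0,0,-0.8,0,0,0,-0.8,0,0,0,0,0,0])

```text
time_s: 36.28
position: [0.4807, -0.2289, 0.1997]
tcp_rot: [[-0.984, 0.177, 0.0], [0.177, 0.984, -0.001], [-0.0, -0.001, -1.0]]
force: [-0.8, 0.5, -0.5]
opening: 0.998
grasp_force: 0.0
```

Run:
```python
from h import *
p,d=bot.capture("top");C=cam("top");P=cloud(C,d);H=P[...,2];s=bot.read_state();print(s["force"],s["position"])
save("top3.png",cv2.resize(p[130:310,170:490],None,fx=2.4,fy=2.4,interpolation=3))
for k,x,y,h in [("jar",.582,.0903,.055),("bottle",.4635,.111,.069),("flacon",.5998,.1928,.069),("tin",.4814,.2139,.045),("openjar",.4204,-.3298,.039),("openbottle",.5546,-.068,.055)]:
    m=(np.hypot(P[...,0]-x,P[...,1]-y)<.055)&(abs(H-h)<.006)
    q=P[m]; print(k,len(q),np.array(cv2.minAreaRect((q[:,:2]*1000).astype(np.float32))[0]).round(1) if len(q) else "", np.median(q[:,2]).round(4))
```

```text
[1.12419139 1.01209679 0.46544987] [ 0.48007416 -0.22688267  0.19950758]
jar 679 [580.5  90.1] 0.0552
bottle 194 [461.6 110. ] 0.0692
flacon 98 [598.2 193.2] 0.0694
tin 1026 [479.8 213.5] 0.0455
openjar 14 [ 416.9 -355.2] 0.0376
openbottle 69 [554.8 -68.3] 0.0545
```

View pics/top3.png

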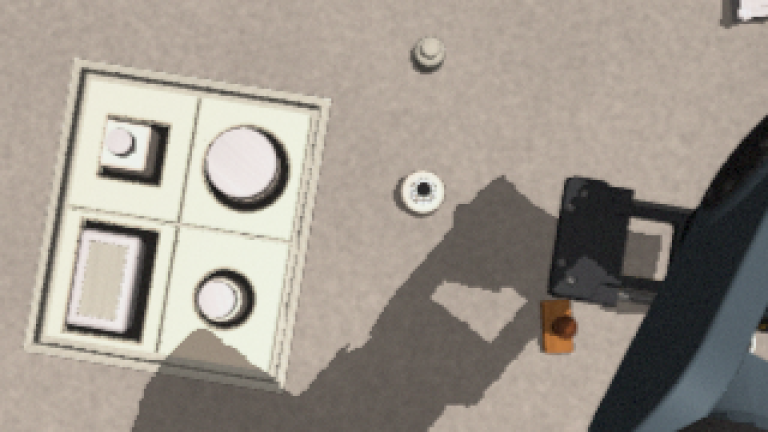

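All four products stand in their recesses: flacon (crop 128,147), jar (243,163), tin (105,278) and bottle (220,298). Their tops are at the right heights, their centres are within 2 mm, and the open bottle has not moved. The open jar is hidden under the arm, but nothing has been near it. Handing in.

```bash
python3 -c "
from rig import bot
print(bot.hand_in())"
```

```text
the job is handed in; nothing more can be done
None
```

I placed all four products in their matching recesses, released them and handed the job in at about 36 s; my last camera check put each centre within about 2 mm, but the hand-in returned no verdict and the open jar was hidden behind the arm in that check.

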